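# Build up the bearing stack on the stub axle

## Robot

A 7-joint arm with a two-finger parallel gripper is mounted at the origin on a cart in front of the work surface, level with it; the furniture and walls round the work are solid. World frame = base frame: x ahead of the robot, y to its left, z up, the work surface at z = 0. Lengths are in m, angles in rad, forces in N, time in s.
With the tool pointing down it reaches from about 0.4 to 0.925 m from the base axis. Payload 4.1 kg.
Tool frame: the origin (TCP) lies at the very end of the fingers, on their centre line; the grasp point (between the pads) lies 19 mm behind it; z points along the fingers, y is the line along which they close (so a half turn about z gives the same grasp; the last joint's range is limited). The gripper opens to 85 mm and grips with 20 to 120 N. Pads are 22 mm wide; open, the fingers measure 114 mm over their backs; the gripper's body (76 mm by 85 mm) begins 54 mm behind the grasp point. The pads swing forward as they close: fully open they stand 13 mm farther back than shut.
Start: joints at [-1.242, 0.398, 0.045, 1.537, -0.019, 1.207, -0.051], TCP at [0.27, 0.591, 0.231] pointing down, gripper open.
Joint ranges: [-2.82, 2.82], [-0.49, 2.23], [-1.37, 1.46], [0, 2.46], [-1.36, 4.5], [0.23, 2], [-2.94, 2.94]. Speed limits (rad/s): [2.57, 2.57, 3.14, 3.14, 3.14, 3.14, 3.14].

## Interface

Orientations are given as a 3x3 rotation matrix whose columns are the frame's x, y, z axes.
In Python, from bench import r gives the robot as it stands.
- The arm moves only by the shell command python3 -m creep 'ROWS' [OPENING] [FORCE]. ROWS is a JSON object of lists of equal length, an entry for each row: "translation": the shift along the tool's x, y, z in mm, a list of three; "spin": the turn about the tool's z in degrees. A call has 1 to 12 rows; each row shifts and turns the commanded pose from where the row before left it, along the tool's axes as they then stand; what a row does not reach is not made up. A row lasts 1/8 s, in which the tool goes at most 62.5 mm and 10.7 degrees, less where a joint would pass 70% of its speed; a pose out of reach is approached as far as the arm can. A call with a gripper value outside its range is refused whole. OPENING is the closure, from -1 (fully open) to 1 (shut), so that 0 is half open, set as the call begins (- or left out, the last holds). The fingers move at their own pace and stop on an object; FORCE is the grip in N (left out, the last holds). Time passes only in rows, so rows that do not move let the fingers close. It gives the time, the measured TCP pose, the force, the opening and the grip force at its end, in the units of the state.
- r.get_state(): the state, without advancing time (a new reading comes with each control period).
- r.camera(name): name is "scene" or "top" or "wrist"; returns a dict with "img" (420x560x3 uint8, red, green, blue), "fx", "fy", "cx", "cy" (pixels), "k1" (the pictures are not rectified: a ray, as slopes to the right and down, at radius r is drawn at 1 + k1 r^2 times it, then the intrinsics apply), "T" (4x4, takes a point from camera to world coordinates); the wrist camera has in their place "tool_from_camera" (4x4, takes a point from camera to tool coordinates, whose origin is the TCP and whose axes are the flange's). Camera axes: x right, y down, z forward; pixel columns grow to the right and rows downward; lengths in m; the calibration is good to about 2 mm. A picture is of the moment at which its call begins: read the wrist's pose just before it. There is no depth.
- r.close_job(): hands the job in; it is judged then, once.
The state is a dict: "time_s": time; "q": joint angles; "qvel": joint speeds; "joint_torque": joint torques, N m; "tcp_pos": TCP position; "eef_rot": TCP orientation; "wrist_force": force on the tool from outside, world axes, zero at the start; "wrist_torque": the same for the moment, N m; "finger_gap": opening from 0.0 (shut) to 1.0 (fully open); "gripper_force": force on a finger pad.
Only numpy, scipy, OpenCV 4.12 (cv2) and the standard library are available. Lean on these libraries where they do the work, as an engineer would, in place of code of your own. Each camera call takes 0.05 s, during which the arm holds its last target. There are 200 camera calls.

## Task

Build up the idler on the upright stub axle: thread onto its pin first the wide flat washer, then the ball bearing, then the small round sleeve, and last the hexagon nut. Each must go right down and lie flat on the one before (the washer on the axle's shoulder), and the finished stack is left standing released.

Things in the scene. Friction and masses are not known exactly. Their poses are not given: they have to be found in the camera images.
- stub_axle: Upright stub axle, fixed to the bench, in any of five places: grey round foot 84 mm across and 10 mm high with four bolt heads, on it a shoulder 38 mm across whose flat top is 18 mm above the bench, and from that a bare steel pin 10 mm thick that stands 46 mm above the shoulder (64 mm above the bench), its last 6 mm a cone down to 3 mm. Origin: on the pin's axis at bench level, z up along the pin.
- axle_shoulder (a point): The point on the axle's pin axis at the level of the shoulder's flat top (18 mm above the bench), where the stack begins; z up.
- washer: Wide flat steel washer: plain round disc 62 mm across, 10 mm thick, hole 17 mm. Loose on the bench, its axis upright, hole through the middle; stands in any of five places and at any turn. Origin: centre of its underside, z up.
- bearing: Ball bearing, 52 mm across, 15 mm thick, with a round hole 22 mm wide at its faces that will pass a pin of up to 14.5 mm (so about 2 mm of play all round on this pin). Loose on the bench, its axis upright, hole through the middle; stands in any of five places and at any turn. Origin: centre of its underside, z up.
- sleeve: Small round steel spacer sleeve, 30 mm across, 12 mm high, hole 17 mm: the smallest of the parts. Loose on the bench, its axis upright, hole through the middle; stands in any of five places and at any turn. Origin: centre of its underside, z up.
- hex_nut: Large steel hexagon nut, 42 mm across flats (48 mm across corners), 18 mm high, smooth hole 17 mm without thread. Loose on the bench, its axis upright, hole through the middle; stands in any of five places and at any turn. Origin: centre of its underside, z up; its own x axis points square to one pair of flats, other flats follow every 60 degrees.
Things that resemble listed ones, but are neither listed nor needed, are in the scene too. What is shaped like the sleeve but purple is not meant.

How it is judged:
On the way, in this order (a step that is already met when the one before it is completed fails the run):
1. the wide washer lies on the axle's shoulder, threaded on the pin (horizontal distance between washer and axle_shoulder below 0.008 m and z of washer in the frame of axle_shoulder between -0.004 and 0.004 m and angle between washer's own z axis and vertical below 0.15 rad), for 0.2 s.
2. the bearing lies on the washer, threaded on the pin (horizontal distance between bearing and axle_shoulder below 0.008 m and z of bearing in the frame of axle_shoulder between 0.006 and 0.014 m and angle between bearing's own z axis and vertical below 0.15 rad), for 0.2 s.
3. the small sleeve lies on the bearing, threaded on the pin (horizontal distance between sleeve and axle_shoulder below 0.008 m and z of sleeve in the frame of axle_shoulder between 0.021 and 0.029 m and angle between sleeve's own z axis and vertical below 0.15 rad), for 0.2 s.
4. the hexagon nut lies on the sleeve, threaded on the pin (horizontal distance between hex_nut and axle_shoulder below 0.008 m and z of hex_nut in the frame of axle_shoulder between 0.033 and 0.041 m and angle between hex_nut's own z axis and vertical below 0.15 rad), for 0.2 s.
At the end, for the whole second after the job is handed in: All four parts are on the pin in the order washer, bearing, sleeve, nut from below: undersides 0, 10, 25 and 37 mm above the shoulder (each within 4 mm), centres within 8 mm of the pin's axis, tilted less than 0.15 rad, all at rest (all of step 1 and all of step 2 and all of step 3 and all of step 4 and linear speed of each of washer, bearing, sleeve, hex_nut below 0.02 m/s); the robot touches nothing.
It also fails if it takes over 112 s, if anything falls off the work surface, if the arm or the gripper's body presses on something with over 40 N, if the wrist force passes 120 N, or if a joint passes its speed limit or range.

## Working session

There is one attempt and no reset: what is moved stays moved. The work goes in short steps, Python scripts to look and compute and a shell command to move; the robot and the scene stay as the last step left them, time stands still between calls to the robot, and variables do not carry over. Pictures are saved under pics/ and viewed, at most 14 in all, crops included, and the job is handed in when it is done.

```bash
ls; mkdir -p pics; cat > h.py <<'E'
import numpy as np, cv2, json
from bench import r
def cam(name):
    s=r.get_state(); c=r.camera(name)
    if name=='wrist':
        T=np.eye(4); T[:3,:3]=s['eef_rot']; T[:3,3]=s['tcp_pos']; c['T']=T@np.array(c['tool_from_camera'])
    c['T']=np.array(c['T']); return c
def K(c): return np.array([[c['fx'],0,c['cx']],[0,c['fy'],c['cy']],[0,0,1.]]), np.array([c['k1'],0,0,0.])
def ray(c,uv):
    k,d=K(c); p=cv2.undistortPoints(np.array(uv,float).reshape(-1,1,2),k,d).reshape(-1,2)
    return c['T'][:3,3], np.c_[p,np.ones(len(p))]@c['T'][:3,:3].T
def plane(c,uv,z):
    o,d=ray(c,uv); return o+d*((z-o[2])/d[:,2])[:,None]
def proj(c,P):
    k,d=K(c); Ti=np.linalg.inv(c['T']); P=np.atleast_2d(P).astype(float)
    return cv2.projectPoints(P,cv2.Rodrigues(Ti[:3,:3])[0],Ti[:3,3],k,d)[0].reshape(-1,2)
def save(c,name): cv2.imwrite('pics/'+name+'.png',c['img'][:,:,::-1])
def inter(c1,u1,c2,u2):
    o1,d1=ray(c1,u1);o2,d2=ray(c2,u2);d1=d1[0];d2=d2[0]
    t=np.linalg.lstsq(np.c_[d1,-d2],o2-o1,rcond=None)[0]
    a=o1+t[0]*d1;b=o2+t[1]*d2; return (a+b)/2,np.linalg.norm(a-b)
E
python3 - <<'E'
from h import *
import pickle
for n in ['top','scene']:
    c=cam(n); save(c,n+'0'); print(n,c['T'].round(3).tolist(),c['fx'],c['k1']); pickle.dump(c,open(n+'0.pkl','wb'))
s=r.get_state(); print(s['time_s'],s['tcp_pos'],np.round(s['eef_rot'],3).tolist(),s['finger_gap'])
c=r.camera('wrist');print(np.round(c['tool_from_camera'],3).tolist(),c['fx'])
E
```

```text
pics
top [[0.007, -0.998, 0.068, 0.454], [-1.0, -0.007, -0.003, -0.061], [0.004, -0.068, -0.998, 1.076], [0.0, 0.0, 0.0, 1.0]] 450.27163264688164 -0.1485985584414806
scene [[0.816, -0.238, 0.527, 0.078], [-0.578, -0.353, 0.735, -0.694], [0.011, -0.905, -0.426, 0.404], [0.0, 0.0, 0.0, 1.0]] 397.67241412632745 -0.06726067390634098
0.1 [0.26940899 0.59090732 0.23036771] [[-0.91, 0.415, -0.001], [0.415, 0.91, -0.002], [-0.0, -0.002, -1.0]] 0.9982892421678179
[[-0.001, -0.965, -0.263, 0.066], [1.0, -0.001, -0.001, -0.001], [0.0, -0.263, 0.965, -0.143], [0.0, 0.0, 0.0, 1.0]] 358.0420845033056
```

View pics/top0.png

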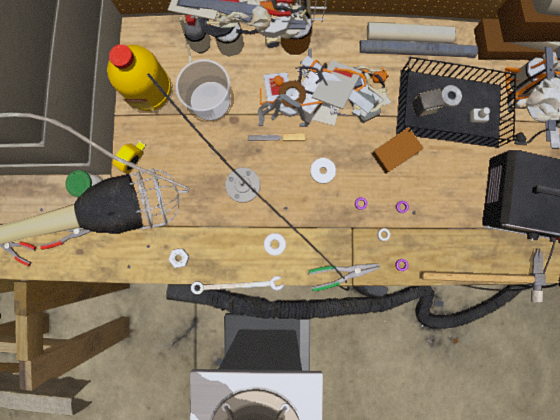

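View pics/scene0.png

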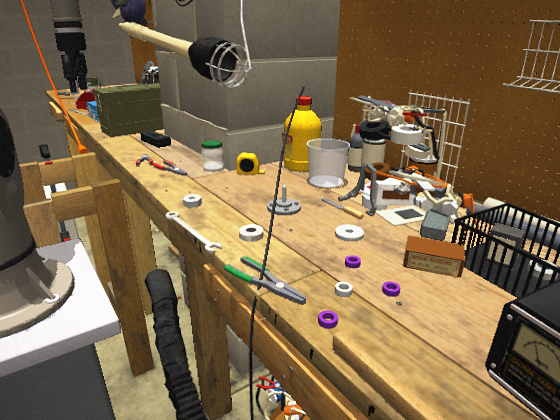

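Top view: axle at (242,185), washer candidates (323,170) and a disc in the basket (452,95), bearing (275,244), nut (178,258), light sleeve (384,235) among purple ones (361,203), (402,206), (401,265). A thin dark rod or cable crosses both views, so I'll triangulate that too.

```bash
python3 - <<'E'
from h import *
import pickle
t=pickle.load(open('top0.pkl','rb'));s=pickle.load(open('scene0.pkl','rb'))
for n,a,b in [('washer',(323,170),(350,232)),('bearing',(275,244),(251,232)),('nut',(178,258),(192,200)),('sleeve',(384,235),(344,288)),('axlebase',(242,185),(284,206)),('rodend',(150,75),(303,88)),('rodend2',(345,280),(303,88))]:
    p,e=inter(t,a,s,b); print(n,p.round(4),round(e,4))
# crops
T=t['img'][:,:,::-1];S=s['img'][:,:,::-1]
def cr(I,u,v,w=24,h=24): return cv2.resize(I[v-h:v+h,u-w:u+w],(200,200),interpolation=cv2.INTER_CUBIC)
row1=np.hstack([cr(T,*p) for p in [(323,170),(275,244),(178,258),(384,235)]])
row2=np.hstack([cr(S,*p) for p in [(350,232),(251,232),(192,200),(344,288)]])
row3=np.hstack([cr(T,452,95),cr(T,242,185),cr(S,284,200),cr(T,293,92)])
cv2.imwrite('pics/crops.png',np.vstack([row1,row2,row3]))
# line points: scene rod pixels vs top rod line plane
o,d=ray(t,[(150,75),(345,280)]); nrm=np.cross(d[0],d[1])
for uv in [(303,88),(283,190),(266,270)]:
    o2,d2=ray(s,uv); k=(nrm@(o-o2))/(nrm@d2[0]); print(uv,(o2+k*d2[0]).round(3))
E
```

```text
washer [ 0.6365 -0.16    0.0056] 0.0014
bearing [ 0.4577 -0.0456  0.0089] 0.0
nut [0.4228 0.1847 0.0094] 0.0014
sleeve [ 0.4812 -0.3063  0.009 ] 0.002
axlebase [0.5992 0.0342 0.0044] 0.0022
rodend [0.7762 0.1943 0.2562] 0.002
rodend2 [ 0.4262 -0.1902  0.3231] 0.0739
(303, 88) [0.767 0.184 0.258]
(283, 190) [ 0.539 -0.047  0.087]
(266, 270) [ 0.41  -0.177  0.002]
```

View pics/crops.png

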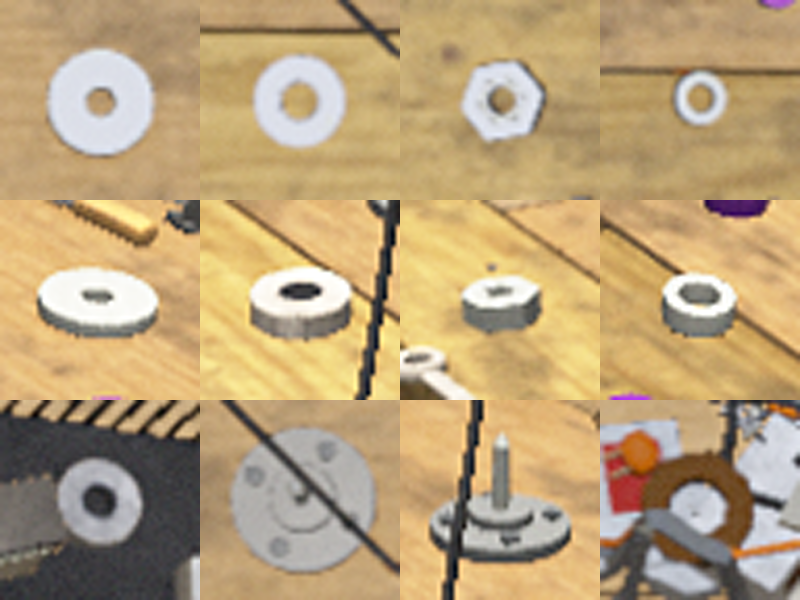

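Crops confirm these: washer (flat wide disc), bearing, hex nut, light sleeve (the only non-purple one), axle. The basket disc is not loose on the bench. Next, the cable and the hanging lamp, which may be obstacles.

```bash
python3 - <<'E'
from h import *
import pickle
t=pickle.load(open('top0.pkl','rb'));s=pickle.load(open('scene0.pkl','rb'))
for n,a,b in [('lamp cage tip',(185,188),(244,68)),('lamp neck',(80,215),(192,55)),('handle',(30,228),(140,32))]:
    p,e=inter(t,a,s,b); print(n,p.round(3),round(e,3))
# rod width & straightness
for I,rows,x0 in [(t,[80,100,130,160,200,230,260,275],lambda v:150+(v-75)*195/205),(s,[95,120,150,180,220,250,270,300,350,400],lambda v:303-(v-88)*37/182)]:
    g=I['img'].max(2).astype(int)
    for v in rows:
        x=int(x0(v)); w=g[v,max(0,x-20):x+20]; m=np.where(w<70)[0]; print(v,x,(m+x-20).tolist())
E
```

```text
lamp cage tip [0.545 0.105 0.325] 0.01
lamp neck [0.498 0.279 0.345] 0.008
handle [0.438 0.356 0.393] 0.082
80 154 [153, 154]
100 173 [170, 171]
130 202 [196, 197]
160 230 [223, 224, 225]
200 268 []
230 297 []
260 325 []
275 340 [341]
95 301 [299, 300, 301]
120 296 [291]
150 290 [282, 283]
180 284 [278, 279]
220 276 [271, 272]
250 270 [266, 267]
270 266 [258, 259, 260, 261, 263, 264]
300 259 [254, 255, 256]
350 249 [250, 251, 252]
400 239 [231, 250, 251, 256, 257]
```

```bash
python3 -m creep '{"translation":[[-30,-23,-5],[-30,-23,-5],[-30,-23,-5],[-30,-23,-5],[-30,-23,-5],[-30,-23,-5],[-30,-23,-5],[-30,-23,-5],[-30,-23,-5],[-30,-23,-5],[0,0,0]],"spin":[0,0,0,0,0,0,0,0,0,0,0]}' -1 && python3 - <<'E'
from h import *
import pickle
c=cam('wrist'); save(c,'w1'); pickle.dump(c,open('w1.pkl','wb')); print(np.round(c['T'],3).tolist())
print(proj(c,[[.599,.034,0.018],[.776,.194,.256],[.539,-.047,.087],[.423,.185,0]]).round())
E
```

```text
time_s: 1.52
tcp_pos: [0.4491, 0.2542, 0.2817]
eef_rot: [[-0.907, 0.421, 0.001], [0.421, 0.907, -0.001], [-0.001, -0.0, -1.0]]
wrist_force: [-0.5, 1.1, -0.3]
finger_gap: 1.0
gripper_force: 0.0
[[0.422, 0.874, 0.239, 0.389], [0.907, -0.407, -0.112, 0.281], [-0.001, 0.264, -0.964, 0.424], [0.0, 0.0, 0.0, 1.0]]
[[169. 338.]
 [378. 620.]
 [ 65. 359.]
 [211. 168.]]
```

View pics/w1.png

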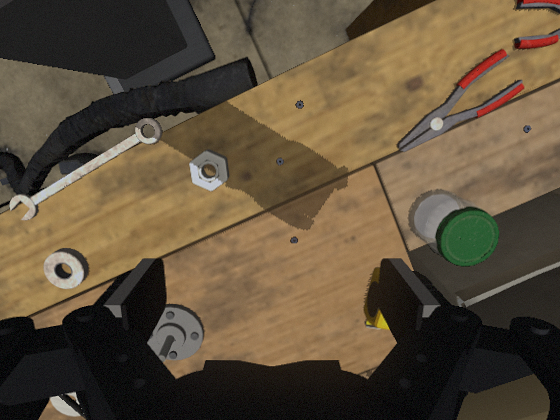

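The nut is at (209,170), bearing at (66,269), axle at (175,335). The cable isn't where I predicted it, so I'll check the fixed cameras and the relation to the lamp.

```bash
python3 - <<'E'
from h import *
import pickle
ims=[]
for n in ['top','scene']:
    c=cam(n); pickle.dump(c,open(n+'1.pkl','wb')); ims.append(c['img'][:300,:400,::-1] if n=='top' else c['img'][:300,60:460,::-1])
cv2.imwrite('pics/both1.png',np.hstack(ims))
E
```

```text
(no output)
```

View pics/both1.png

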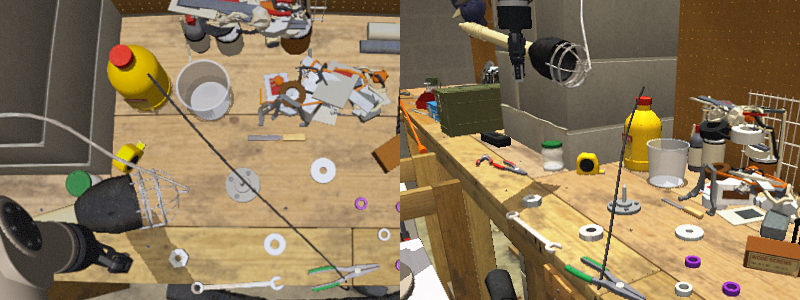

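The lamp (z≈0.28–0.39, left of the axle) is real and close. I'll back toward the robot, go round it, and view the axle and cable from the right with the wrist camera.

```bash
python3 -m creep '{"translation":[[6,-35,0],[6,-35,0],[-16,-34,0],[-16,-34,0],[-16,-34,0],[-16,-34,0],[-26,-21,10],[-26,-21,10],[0,0,0],[0,0,0],[0,0,0],[0,0,0]],"spin":[0,0,0,0,0,0,0,0,-10,-10,-5,0]}' && python3 - <<'E'
from h import *
import pickle
c=cam('wrist'); save(c,'w2'); pickle.dump(c,open('w2.pkl','wb')); print(np.round(c['T'],3).tolist())
print(proj(c,[[.599,.034,0.018],[.776,.194,.256],[.539,-.047,.087],[.41,-.177,.002]]).round())
E
```

```text
time_s: 3.18
tcp_pos: [0.4389, -0.0097, 0.2611]
eef_rot: [[-1.0, -0.01, -0.0], [-0.01, 1.0, 0.0], [0.0, 0.0, -1.0]]
wrist_force: [-0.5, 1.1, 0.0]
finger_gap: 1.0
gripper_force: 0.0
[[-0.009, 0.965, 0.263, 0.373], [1.0, 0.009, 0.002, -0.011], [-0.0, 0.263, -0.965, 0.404], [0.0, 0.0, 0.0, 1.0]]
[[307. 301.]
 [531. 656.]
 [234. 283.]
 [123. 140.]]
```

View pics/w2.png

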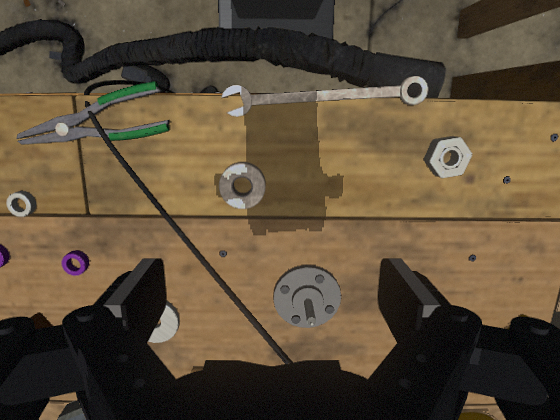

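The cable is real: it runs from the pliers (90,103) up past (165,200) to (290,362). I'll triangulate it and all the parts accurately.

```bash
cat > loc.py <<'E'
from h import *
# candidate image -> part centres by bright/grey low-saturation contours near the predicted pixel
def blob(c,uv,R,kind):
    I=c['img'].astype(int); mx=I.max(2);mn=I.min(2)
    m=((mx-mn)<45)&(mx>60)
    m=m.astype(np.uint8)
    cs,_=cv2.findContours(m,cv2.RETR_EXTERNAL,cv2.CHAIN_APPROX_NONE)
    best=[k for k in cs if len(k)>12 and np.linalg.norm(k.reshape(-1,2).mean(0)-uv)<R]
    if not best: return None
    k=max(best,key=cv2.contourArea); return cv2.minAreaRect(k)
E
python3 - <<'E'
from loc import *
import pickle
L=lambda n:pickle.load(open(n+'.pkl','rb'))
t,s,w1,w2=L('top0'),L('scene0'),L('w1'),L('w2')
# rod: plane from w2 points, intersect with top pixels
o,d=ray(w2,[(100,115),(285,356)]); n=np.cross(d[0],d[1])
for uv in [(341,275),(224,160),(196.5,130),(170.5,100),(150,75)]:
    a,b=ray(t,uv); k=n@(o-a)/(n@b[0]); print('rod',(a+k*b[0]).round(3))
for n_,P in [('washer',(.6365,-.16,.01)),('bearing',(.4577,-.0456,.015)),('nut',(.4228,.1847,.018)),('sleeve',(.481,-.306,.012)),('axle',(.599,.034,.01))]:
    for nm,c in [('top',t),('scene',s),('w1',w1),('w2',w2)]:
        u=proj(c,P)[0]; b=blob(c,u,25,0); print(n_,nm,u.round(),None if b is None else (np.round(b[0],1),np.round(b[1],1), plane(c,b[0],P[2])[0].round(4)))
E
```

```text
rod [ 0.384 -0.205 -0.01 ]
rod [0.623 0.055 0.19 ]
rod [0.677 0.106 0.221]
rod [0.73  0.154 0.245]
rod [0.775 0.192 0.26 ]
washer top [323. 169.] (array([322.5, 170. ]), array([26., 25.]), array([ 0.6352, -0.1579,  0.01  ]))
washer scene [350. 230.] (array([349., 232.]), array([16., 28.]), array([ 0.6293, -0.165 ,  0.01  ]))
washer w1 [ 69. 400.] (array([ 66.1, 409.7]), array([41.3, 11.9]), array([ 0.6491, -0.1739,  0.01  ]))
washer w2 [152. 322.] (array([163.9, 332.2]), array([21.8, 52.5]), array([ 0.6507, -0.1462,  0.01  ]))
bearing top [275. 244.] (array([274.5, 244. ]), array([22., 21.]), array([ 0.4576, -0.0445,  0.015 ]))
bearing scene [251. 229.] (array([250.5, 232. ]), array([16., 23.]), array([ 0.4509, -0.0551,  0.015 ]))
bearing w1 [ 61. 271.] (array([ 63.7, 269.8]), array([41.7, 35.4]), array([ 0.4578, -0.0418,  0.015 ]))
bearing w2 [240. 186.] (array([253.9, 184.1]), array([47.1, 72.1]), array([ 0.4559, -0.0302,  0.015 ]))
nut top [177. 258.] (array([178.2, 257.8]), array([18.4, 20.4]), array([0.4229, 0.1827, 0.018 ]))
nut scene [191. 197.] (array([191.7, 200.5]), array([12.4, 18.2]), array([0.4141, 0.1628, 0.018 ]))
nut w1 [208. 171.] None
nut w2 [451. 157.] (array([449.8, 156. ]), array([40.4, 44.9]), array([0.4219, 0.1831, 0.018 ]))
sleeve top [384. 235.] (array([384., 234.]), array([12., 12.]), array([ 0.4828, -0.3049,  0.012 ]))
sleeve scene [343. 287.] (array([343.5, 289. ]), array([14., 17.]), array([ 0.4765, -0.3112,  0.012 ]))
sleeve w1 [-75. 352.] None
sleeve w2 [ 16. 203.] (array([ 18.5, 203. ]), array([37., 26.]), array([ 0.4809, -0.3034,  0.012 ]))
axle top [242. 184.] None
axle scene [284. 204.] None
axle w1 [171. 334.] (array([176.8, 337.4]), array([49.1, 55.5]), array([0.6072, 0.0385, 0.01  ]))
axle w2 [307. 298.] (array([307., 297.]), array([60., 68.]), array([0.5982, 0.0343, 0.01  ]))
```

Cable arches over the axle at z≈0.15–0.2. Its solidity I'll test gently later. First I'll hover over the washer (all four views agree on the parts; basket disc ruled out).

```bash
python3 -m creep '{"translation":[[-33,-25,0],[-33,-25,0],[-33,-25,0],[-33,-25,0],[-33,-25,0],[-32,-25,0],[0,0,40],[0,0,40],[0,0,30],[0,0,0]],"spin":[0,0,0,0,0,0,0,0,0,0]}' && python3 - <<'E'
from h import *
import pickle
c=cam('wrist'); save(c,'w3'); pickle.dump(c,open('w3.pkl','wb')); print(proj(c,[.6352,-.158,.01]))
E
```

```text
time_s: 4.47
tcp_pos: [0.6356, -0.1577, 0.1483]
eef_rot: [[-1.0, -0.009, -0.006], [-0.009, 1.0, 0.002], [0.006, 0.002, -1.0]]
wrist_force: [0.3, -0.3, 0.1]
finger_gap: 0.993
gripper_force: 0.0
[[272.09904295 191.95558436]]
```

View pics/w3.png

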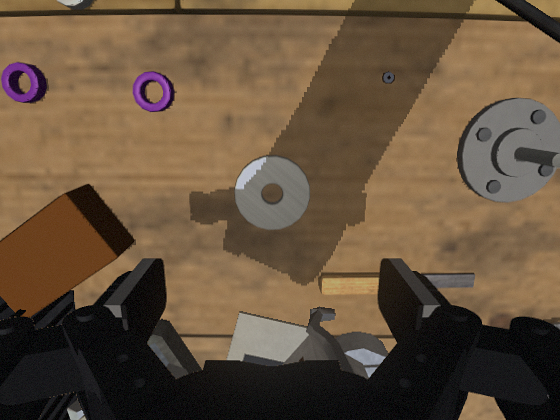

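Washer at (272,192), clear; axle at right (520,150); orange block at left (70,250) is far enough from the left finger.

```bash
cat > loc.py <<'E'
from h import *
def neutral(c,vmin=60,dmax=0.22):
    I=c['img'].astype(int); mx=I.max(2);mn=I.min(2)
    return (((mx-mn)<dmax*mx)&(mx>vmin)).astype(np.uint8)*255
def disc(c,P,z,R=30,dmax=0.22,vmin=60):
    """outer ellipse and hole centres of the neutral blob near P; world at plane z"""
    u=proj(c,P)[0]; m=neutral(c,vmin,dmax)
    m=cv2.morphologyEx(m,cv2.MORPH_OPEN,np.ones((3,3),np.uint8))
    cs,hi=cv2.findContours(m,cv2.RETR_CCOMP,cv2.CHAIN_APPROX_NONE); out=[]
    for k,h in zip(cs,hi[0]):
        if len(k)<15: continue
        (x,y),(a,b),_=cv2.fitEllipse(k)
        if np.hypot(x-u[0],y-u[1])<R and b<120:
            w=plane(c,(x,y),z)[0]; 
            P4=plane(c,k.reshape(-1,2),z); rad=np.hypot(*(P4[:,:2]-w[:2]).T)
            out.append((('hole' if h[3]>=0 else 'outer'),np.round([x,y,a,b],1),w.round(4),np.round([rad.min()*2e3,rad.max()*2e3],1)))
    return out
E
python3 - <<'E'
from loc import *
import pickle
c=pickle.load(open('w3.pkl','rb'))
for o in disc(c,(.6352,-.158,.01),.01): print(o)
for o in disc(c,(.598,.034,.01),.01,60): print('ax',o)
t=pickle.load(open('top0.pkl','rb'))
print(inter(c,(272,192),t,(322.5,170)))
E
```

```text
('outer', array([271.8, 192.3,  73.5,  74.5]), array([ 0.6355, -0.1582,  0.01  ]), array([58.4, 63.3]))
('hole', array([271.9, 193.2,  20.9,  21.9]), array([ 0.6363, -0.1582,  0.01  ]), array([16. , 18.3]))
ax ('outer', array([511.8, 149.9,  93.1, 108.9]), array([0.5992, 0.033 , 0.01  ]), array([77.9, 89.1]))
ax ('hole', array([490.4, 185. ,   8.8,  13.4]), array([0.6279, 0.0199, 0.01  ]), array([ 1.9, 11.9]))
ax ('hole', array([536.3, 158.3,  25.5,  41.5]), array([0.6056, 0.0547, 0.01  ]), array([ 6.6, 40.5]))
ax ('hole', array([520.5, 152.8,  50.1,  57. ]), array([0.6014, 0.0406, 0.01  ]), array([37.8, 50.5]))
ax ('hole', array([479.5, 133.1,   7.1,  13. ]), array([0.5865, 0.0045, 0.01  ]), array([ 0.9, 10.7]))
ax ('hole', array([535.5, 116.4,  10.7,  13.8]), array([0.5727, 0.0478, 0.01  ]), array([ 4., 12.]))
(array([ 0.63544609, -0.15805174,  0.00892728]), np.float64(8.85425457750212e-05))
```

```bash
python3 -m creep '{"translation":[[0,0,35],[0,0,35],[0,0,35],[0,0,30],[0,0,5],[0,0,0]],"spin":[0,0,0,0,0,0]}' -0.65 30; python3 - <<'E'
from h import *
c=cam('wrist'); save(c,'w4')
E
```

```text
time_s: 5.28
tcp_pos: [0.6387, -0.1597, 0.013]
eef_rot: [[-1.0, -0.009, 0.003], [-0.009, 1.0, -0.001], [-0.003, -0.001, -1.0]]
wrist_force: [0.3, 0.6, -0.6]
finger_gap: 0.826
gripper_force: 0.0
```

View pics/w4.png

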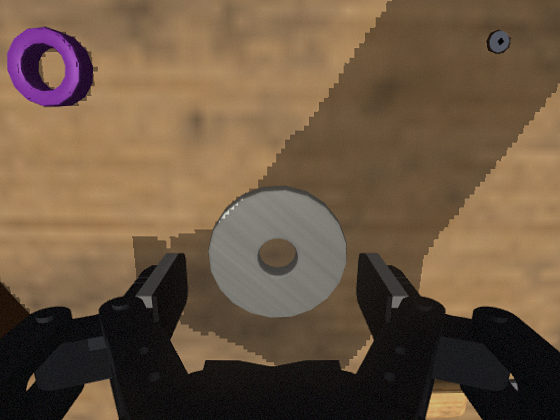

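Fingers straddle the washer (centre 278,252; pads at x 185/360). I'll correct 3 mm in x and 1.5 mm in y, and feel for the bench.

```bash
python3 -m creep '{"translation":[[3,1.5,0],[0,0,4],[0,0,4],[0,0,0]],"spin":[0,0,0,0]}'; python3 -m creep '{"translation":[[0,0,2],[0,0,2],[0,0,0]],"spin":[0,0,0]}'
```

```text
time_s: 5.82
tcp_pos: [0.6339, -0.1577, 0.0028]
eef_rot: [[-1.0, -0.009, -0.001], [-0.009, 1.0, 0.0], [0.001, 0.0, -1.0]]
wrist_force: [-0.2, 0.4, -0.4]
finger_gap: 0.823
gripper_force: 0.0
time_s: 6.2
tcp_pos: [0.6341, -0.1578, -0.0009]
eef_rot: [[-1.0, -0.009, -0.0], [-0.009, 1.0, 0.0], [0.0, 0.0, -1.0]]
wrist_force: [0.0, 0.8, -0.6]
finger_gap: 0.823
gripper_force: 0.0
```

```bash
python3 -m creep '{"translation":[[-1.5,0,2],[0,0,2],[0,0,0]],"spin":[0,0,0]}'; python3 -m creep '{"translation":[[0,0,1],[0,0,1],[0,0,0]],"spin":[0,0,0]}'
```

```text
time_s: 6.58
tcp_pos: [0.6356, -0.1577, -0.005]
eef_rot: [[-1.0, -0.009, -0.0], [-0.009, 1.0, 0.0], [0.0, 0.0, -1.0]]
wrist_force: [-0.7, 0.6, 0.1]
finger_gap: 0.826
gripper_force: 0.0
time_s: 6.95
tcp_pos: [0.6357, -0.1578, -0.0068]
eef_rot: [[-1.0, -0.009, -0.0], [-0.009, 1.0, 0.0], [0.0, 0.0, -1.0]]
wrist_force: [0.0, 0.9, -0.5]
finger_gap: 0.822
gripper_force: 0.0
```

```bash
python3 -m creep '{"translation":[[0,0,0],[0,0,0],[0,0,0],[0,0,0],[0,0,0],[0,0,0]],"spin":[0,0,0,0,0,0]}' 0 40; python3 -m creep '{"translation":[[0,0,-5],[0,0,-15],[0,0,-20],[0,0,-30],[0,0,-30],[0,0,0]],"spin":[0,0,0,0,0,0]}';  python3 - <<'E'
from h import *
c=cam('wrist'); save(c,'w5')
E
```

```text
time_s: 7.7
tcp_pos: [0.6367, -0.1587, -0.0049]
eef_rot: [[-1.0, -0.008, 0.002], [-0.008, 1.0, -0.0], [-0.002, -0.0, -1.0]]
wrist_force: [-1.9, -0.1, 7.3]
finger_gap: 0.713
gripper_force: 46.9
time_s: 8.45
tcp_pos: [0.6381, -0.1589, 0.0972]
eef_rot: [[-1.0, -0.008, 0.007], [-0.008, 1.0, -0.001], [-0.007, -0.001, -1.0]]
wrist_force: [-0.0, -0.2, -0.7]
finger_gap: 0.707
gripper_force: 43.5
```

View pics/w5.png

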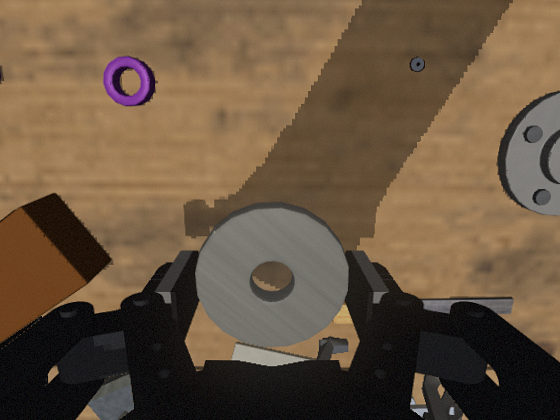

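Washer held level between the pads, its hole at (272,281). I'll bring it low toward the axle, stopping short of the cable, and measure both.

```bash
python3 -m creep '{"translation":[[0,30,7],[0,30,7],[0,25,6],[0,0,0]],"spin":[0,0,0,0]}'; python3 - <<'E'
from loc import *
import pickle
s=r.get_state();t=s['tcp_pos'];c=cam('wrist'); save(c,'w6'); pickle.dump(c,open('w6.pkl','wb')); print(t)
for o in disc(c,t+[0,0,.015],t[2]+.015,40): print('washer',o, o[2]-t)
for o in disc(c,(.5988,.034,.01),.01,60): print('ax',o)
for o in disc(c,(.5988,.034,.018),.018,60): print('ax18',o)
E
```

```text
time_s: 9.0
tcp_pos: [0.6339, -0.0693, 0.0713]
eef_rot: [[-1.0, -0.013, -0.004], [-0.013, 1.0, 0.002], [0.004, 0.002, -1.0]]
wrist_force: [0.3, -0.2, -1.0]
finger_gap: 0.704
gripper_force: 43.5
[ 0.63390941 -0.06927027  0.07131098]
washer ('hole', array([271.2, 276.5,  31.9,  44.5]), array([ 0.6321, -0.0704,  0.0863]), array([12.7, 18.6])) [-0.00180941 -0.00112973  0.01498902]
ax ('hole', array([421.9, 212.4,  10.8,  15.7]), array([0.6274, 0.02  , 0.01  ]), array([ 3.7, 10.4]))
ax ('hole', array([496.2, 175.2,   6.5,  11.7]), array([0.6041, 0.0617, 0.01  ]), array([1.5, 8.2]))
ax ('hole', array([475.6, 181.4,  19. ,  51.7]), array([0.608 , 0.0499, 0.01  ]), array([ 5. , 35.8]))
ax ('hole', array([464.4, 172.1,  73.2,  85.8]), array([0.6025, 0.0422, 0.01  ]), array([41.3, 54.9]))
ax ('hole', array([408. , 144.2,  20.2,  21.1]), array([0.587, 0.007, 0.01 ]), array([10.5, 12.7]))
ax ('hole', array([480. , 120.1,  13.6,  18.2]), array([0.5727, 0.0469, 0.01  ]), array([ 3.5, 11.4]))
ax18 ('hole', array([421.9, 212.4,  10.8,  15.7]), array([0.625 , 0.0164, 0.018 ]), array([ 3.5, 10. ]))
ax18 ('hole', array([496.2, 175.2,   6.5,  11.7]), array([0.6027, 0.0565, 0.018 ]), array([1.4, 7.9]))
ax18 ('hole', array([475.6, 181.4,  19. ,  51.7]), array([0.6064, 0.0451, 0.018 ]), array([ 4.8, 34.4]))
ax18 ('hole', array([464.4, 172.1,  73.2,  85.8]), array([0.6012, 0.0378, 0.018 ]), array([39.7, 52.8]))
ax18 ('hole', array([408. , 144.2,  20.2,  21.1]), array([0.5863, 0.004 , 0.018 ]), array([10.1, 12.2]))
ax18 ('hole', array([480. , 120.1,  13.6,  18.2]), array([0.5725, 0.0423, 0.018 ]), array([ 3.4, 10.9]))
```

View pics/w6.png

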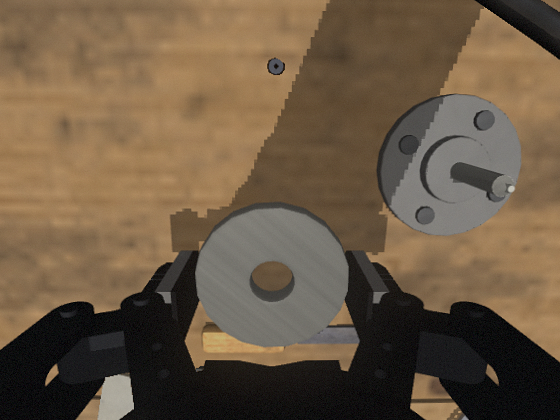

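```bash
python3 - <<'E'
from h import *
import pickle
c=pickle.load(open('w6.pkl','rb')); t=np.array([.6339,-.0693,.0713])
print('washer rel', [(plane(c,u,t[2]+.0149)[0]-t).round(4) for u in [(272,281),(272,278)]])
print('tip', plane(c,(509.5,188),.064).round(4), 'foot',plane(c,(449.5,164.5),.010).round(4),'shoulder')
c3=pickle.load(open('w3.pkl','rb'));c2=pickle.load(open('w2.pkl','rb'))
print('pred tip px in w2,w3',proj(c2,[.599,.034,.064]),proj(c3,[.599,.034,.064]),'w6',proj(c,[[.599,.034,.064],[.599,.034,.018]]))
# foot rim circle fit: hull of neutral mask in w6 and w2, w3
for cc in (c,c2,c3):
    I=cc['img'].astype(int);mx=I.max(2);mn=I.min(2);m=((mx-mn<.22*mx)&(mx>60)).astype(np.uint8)
    u=proj(cc,[.599,.034,.01])[0]; M=np.zeros_like(m); cv2.circle(M,tuple(int(x) for x in u),int(.056*cc['fx']/(cc['T'][2,3]-.01)*1.05),1,-1); m&=M
    n,l,st,ce=cv2.connectedComponentsWithStats(m); k=1+np.argmax(st[1:,4]); pts=np.argwhere(l==k)[:,::-1]
    h=cv2.convexHull(pts.astype(np.int32)).reshape(-1,2); h=h[(h[:,0]<557)]
    W=plane(cc,h,.010)[:,:2]; # robust circle: LM
    from scipy.optimize import least_squares
    f=least_squares(lambda p:np.hypot(*(W-p[:2]).T)-.042,[.599,.034],loss='soft_l1',f_scale=.001); print('foot fit',f.x.round(4),np.abs(f.fun).mean().round(4))
E
```

```text
washer rel [array([ 0.0002, -0.0008,  0.0149]), array([-0.0011, -0.0008,  0.0149])]
tip [[0.6002 0.0336 0.064 ]] foot [[0.5982 0.0327 0.01  ]] shoulder
pred tip px in w2,w3 [[311.38674772 322.99380893]] [[565.64118543 159.10738227]] w6 [[510.83784104 185.32948473]
 [458.37367678 168.08765994]]
foot fit [0.6005 0.034 ] 0.0006
foot fit [0.5993 0.0341] 0.0004
foot fit [0.6005 0.0342] 0.0004
```

Axle at (0.600,0.034), pin tip seen at the same place at z 0.064, shoulder consistent. Approaching slowly under the cable with force checks.

```bash
python3 -m creep '{"translation":[[8,10,0],[8,10,0],[8,5,0],[8,5,0],[0,0,0]],"spin":[0,0,0,0,0]}' | grep -E 'tcp|force'; for i in 1; do python3 -m creep '{"translation":[[0,3,0],[0,3,0],[0,3,0],[0,3,0]],"spin":[0,0,0,0]}'| grep -E 'tcp|force'; done
```

```text
tcp_pos: [0.602, -0.0426, 0.0733]
wrist_force: [0.2, -0.4, -1.6]
gripper_force: 43.6
tcp_pos: [0.6028, -0.031, 0.0732]
wrist_force: [-0.6, -0.5, -0.7]
gripper_force: 43.6
```

```bash
python3 - <<'E'
from h import *
ims=[cam('top')['img'][60:360,80:480,::-1], cam('scene')['img'][60:360,120:520,::-1]]
cv2.imwrite('pics/both2.png',np.hstack(ims))
E
```

```text
(no output)
```

View pics/both2.png

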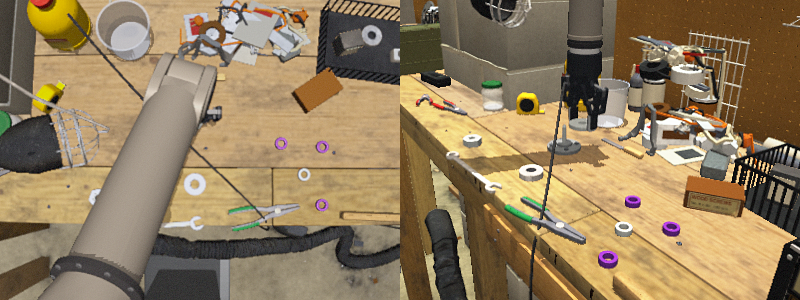

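Cable passes beside the gripper; lamp cage (crop 105,130) still clear of the arm. Continuing in small steps.

```bash
python3 -m creep '{"translation":[[0,3,0],[0,3,0],[0,3,0]],"spin":[0,0,0]}'| grep -E 'tcp|force';python3 -m creep '{"translation":[[0,3,0],[0,3,0],[0,3,0]],"spin":[0,0,0]}'| grep -E 'tcp|force'
```

```text
tcp_pos: [0.6026, -0.0219, 0.0733]
wrist_force: [0.3, -0.1, -0.5]
gripper_force: 43.6
tcp_pos: [0.6025, -0.0129, 0.0733]
wrist_force: [0.3, 0.1, -1.0]
gripper_force: 43.6
```

```bash
python3 -m creep '{"translation":[[0,3,0],[0,3,0],[0,3,0]],"spin":[0,0,0]}'| grep -E 'tcp|force';python3 -m creep '{"translation":[[0,3,0],[0,3,0],[0,3,0]],"spin":[0,0,0]}'| grep -E 'tcp|force'
```

```text
tcp_pos: [0.6024, -0.0039, 0.0733]
wrist_force: [-0.2, -0.6, -1.5]
gripper_force: 43.6
tcp_pos: [0.6024, 0.0051, 0.0733]
wrist_force: [0.4, -0.1, -2.0]
gripper_force: 43.6
```

```bash
python3 -m creep '{"translation":[[0,4,0],[0,4,0],[0,4,0],[0,4,0]],"spin":[0,0,0,0]}'| grep -E 'tcp|force';python3 -m creep '{"translation":[[1,4,0],[1,4,0],[0,4,0],[0,1,0],[0,0,0]],"spin":[0,0,0,0,0]}'| grep -E 'tcp|force'; python3 - <<'E'
from h import *
import pickle
s=r.get_state(); c=cam('wrist'); save(c,'w7'); pickle.dump(c,open('w7.pkl','wb')); print(s['tcp_pos'].round(4),proj(c,[[.600,.034,.064],[.6,.034,.018]]))
cv2.imwrite('pics/w7c.png',cv2.resize(c['img'][200:380,160:400,::-1],(720,540),interpolation=cv2.INTER_CUBIC))
E
```

```text
tcp_pos: [0.6022, 0.0212, 0.0733]
wrist_force: [-0.1, -0.4, -1.9]
gripper_force: 43.6
tcp_pos: [0.6001, 0.0339, 0.0733]
wrist_force: [-0.3, -0.7, -0.9]
gripper_force: 43.6
[0.6001 0.0339 0.0733] [[273.95516043 255.67681502]
 [273.48172738 223.92005566]]
```

View pics/w7c.png

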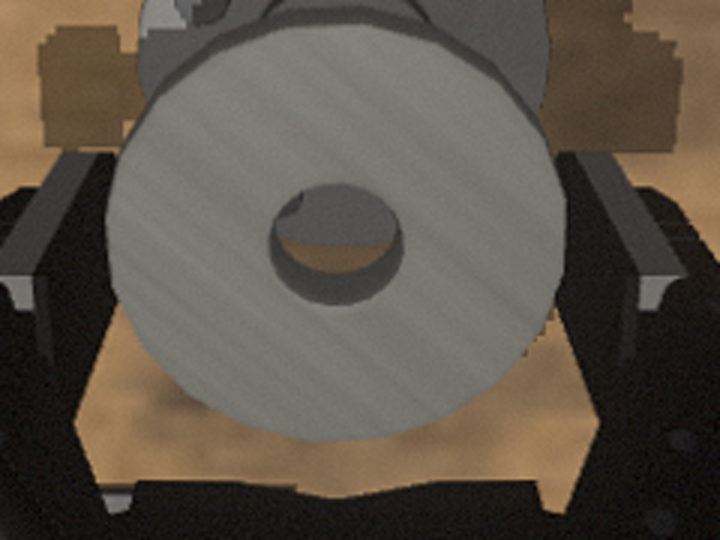

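Washer hole (crop 336,245) is above the axle, foot centred at crop x≈344. I'll shift y by 1 mm and lower.

```bash
python3 -m creep '{"translation":[[0,1,0],[0,0,5],[0,0,5],[0,0,5],[0,0,5],[0,0,0]],"spin":[0,0,0,0,0,0]}'| grep -E 'tcp|force';python3 -m creep '{"translation":[[0,0,6],[0,0,6],[0,0,6],[0,0,6],[0,0,6],[0,0,4],[0,0,0]],"spin":[0,0,0,0,0,0,0]}'| grep -E 'tcp|force'
```

```text
tcp_pos: [0.5997, 0.0348, 0.0527]
wrist_force: [0.8, -0.4, -0.5]
gripper_force: 43.6
tcp_pos: [0.5999, 0.0348, 0.0189]
wrist_force: [-0.2, 0.7, -0.8]
gripper_force: 43.6
```

```bash
python3 -m creep '{"translation":[[0,0,2],[0,0,2],[0,0,1],[0,0,0]],"spin":[0,0,0,0]}'| grep -E 'tcp|force';python3 -m creep '{"translation":[[0,0,1],[0,0,1],[0,0,0]],"spin":[0,0,0]}'| grep -E 'tcp|force'
```

```text
tcp_pos: [0.6, 0.0349, 0.0142]
wrist_force: [0.1, 0.0, -1.5]
gripper_force: 43.6
tcp_pos: [0.6002, 0.0348, 0.013]
wrist_force: [-1.7, 0.2, 4.5]
gripper_force: 44.0
```

Seated (4.5 N at the expected height). Release, rise, and look.

```bash
python3 -m creep '{"translation":[[0,0,0],[0,0,0],[0,0,-2],[0,0,-10],[0,0,-25],[0,0,-40],[0,0,-30],[0,0,0]],"spin":[0,0,0,0,0,0,0,0]}' -0.9 | grep -E 'tcp|force'; python3 - <<'E'
from loc import *
import pickle
s=r.get_state(); c=cam('wrist'); save(c,'w8'); pickle.dump(c,open('w8.pkl','wb')); print(s['tcp_pos'].round(4))
for o in disc(c,(.6,.034,.028),.028,40,.25): print(o)
print(proj(c,[[.6,.034,.064],[.6,.034,.028]]))
E
```

```text
tcp_pos: [0.6024, 0.0347, 0.1226]
wrist_force: [0.2, 0.6, 0.1]
gripper_force: 0.0
[0.6024 0.0347 0.1226]
('outer', array([272.4, 192.9, 108.4, 112.1]), array([0.5937, 0.0343, 0.028 ]), array([72.2, 80.3]))
('hole', array([272.4, 204.7,  17.7,  19.7]), array([0.602 , 0.0344, 0.028 ]), array([ 0.7, 17.6]))
[[271.9823958  217.95824113]
 [271.88459125 201.86732469]]
```

View pics/w8.png

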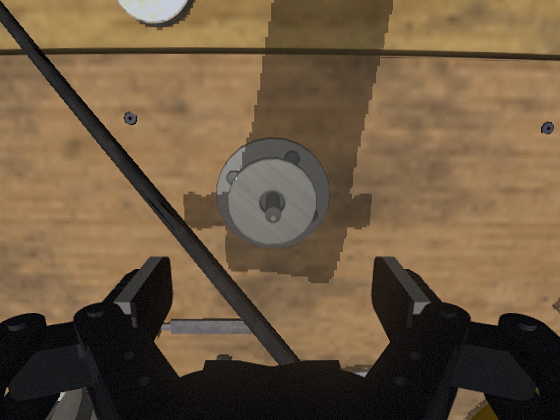

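Washer lies threaded at (272,201), pin tip at (272,214) at its centre. Now to the bearing; I'll also refine the pin tip numerically.

```bash
python3 - <<'E'
import cv2,numpy as np
g=cv2.imread('pics/w8.png',0)
print(g[196:224,258:288].tolist().__repr__().replace('], [','\n'))
E
python3 -m creep '{"translation":[[0,0,-15],[0,0,-15],[9,-5,0],[9,-5,0],[18,-10,0],[18,-10,0],[18,-10,0]],"spin":[0,0,0,0,0,0,0]}' -1| grep -E 'tcp|force'; python3 -m creep '{"translation":[[18,-10,0],[18,-10,0],[18,-10,0],[18,-8,0],[0,0,0]],"spin":[0,0,0,0,0]}'| grep -E 'tcp|force'; python3 - <<'E'
from loc import *
import pickle
t=pickle.load(open('top0.pkl','rb'))
s=r.get_state(); c=cam('wrist'); save(c,'w9'); pickle.dump(c,open('w9.pkl','wb'));print(s['tcp_pos'].round(4),proj(c,[.4577,-.0445,.015]))
for d in (.15,.22,.3):
  for o in disc(c,(.4577,-.0445,.015),.015,40,d): print(d,o)
E
```

```text
[[121, 120, 110, 82, 78, 82, 85, 82, 67, 60, 61, 63, 65, 61, 63, 63, 62, 61, 59, 60, 56, 67, 81, 78, 80, 91, 112, 117, 117, 121
117, 116, 91, 76, 84, 84, 84, 86, 62, 59, 58, 64, 58, 61, 60, 63, 61, 61, 61, 57, 57, 66, 83, 82, 81, 76, 110, 116, 118, 116
117, 107, 70, 78, 85, 81, 81, 79, 61, 60, 58, 61, 63, 63, 65, 62, 63, 60, 61, 59, 59, 56, 79, 82, 84, 68, 99, 114, 119, 117
117, 105, 70, 80, 80, 84, 83, 75, 59, 59, 57, 59, 60, 61, 57, 59, 63, 63, 57, 57, 56, 55, 79, 82, 86, 76, 79, 112, 116, 116
115, 87, 76, 80, 83, 82, 83, 77, 60, 59, 58, 59, 64, 61, 60, 62, 63, 61, 62, 60, 56, 57, 81, 84, 78, 80, 65, 112, 116, 119
113, 70, 72, 83, 82, 81, 81, 79, 59, 60, 59, 62, 62, 61, 61, 64, 62, 62, 59, 61, 59, 59, 77, 81, 82, 84, 61, 109, 120, 121
116, 73, 66, 82, 83, 82, 84, 72, 56, 56, 58, 64, 60, 63, 59, 63, 61, 62, 58, 58, 61, 59, 77, 84, 84, 83, 56, 110, 119, 119
119, 78, 60, 81, 82, 81, 81, 67, 60, 63, 61, 61, 56, 63, 62, 61, 62, 60, 62, 62, 56, 56, 71, 81, 81, 70, 56, 109, 119, 122
120, 80, 56, 76, 81, 83, 84, 71, 57, 59, 58, 65, 63, 60, 58, 62, 62, 65, 57, 58, 58, 59, 71, 84, 86, 64, 60
[... 2510 characters left out ...]
18, 116, 119, 117, 115, 117, 115, 118, 117]]
tcp_pos: [0.5265, -0.0066, 0.1486]
wrist_force: [-0.0, -1.2, 0.5]
gripper_force: 0.0
tcp_pos: [0.4552, -0.045, 0.1491]
wrist_force: [-0.3, 0.6, 1.4]
gripper_force: 0.0
[ 0.4552 -0.045   0.1491] [[273.17474968 195.86349261]]
0.22 ('outer', array([274.1, 195.7,  62.8,  63.5]), array([ 0.4575, -0.0438,  0.015 ]), array([49. , 53.5]))
0.22 ('hole', array([274. , 197.2,  27. ,  27.8]), array([ 0.4588, -0.0438,  0.015 ]), array([21. , 23.4]))
0.3 ('outer', array([274. , 195.7,  63.5,  64.1]), array([ 0.4575, -0.0439,  0.015 ]), array([49.4, 54.1]))
0.3 ('hole', array([274.1, 197.3,  26.7,  27.7]), array([ 0.4589, -0.0438,  0.015 ]), array([20.9, 23.2]))
```

Pin tip confirms the axis at (0.600,0.0344). Bearing hole 22 mm and outer 52 mm confirmed, centre (0.4582,-0.0438). Descending.

```bash
python3 - <<'E'
from h import *
import pickle
print(inter(pickle.load(open('w9.pkl','rb')),(274,196.7),pickle.load(open('top0.pkl','rb')),(274.5,244)))
E
python3 -m creep '{"translation":[[-3,1,30],[0,0,35],[0,0,35],[0,0,25],[0,0,0]],"spin":[0,0,0,0,0]}' -0.5 | grep -E 'tcp|force|gap';python3 -m creep '{"translation":[[0,0,8],[0,0,8],[0,0,0]],"spin":[0,0,0]}' | grep -E 'tcp|force|gap'
```

```text
(array([ 0.4576076 , -0.04422591,  0.01806069]), np.float64(0.0007205858852663409))
tcp_pos: [0.459, -0.043, 0.0228]
wrist_force: [1.3, -0.3, 0.6]
finger_gap: 0.747
gripper_force: 0.0
tcp_pos: [0.4598, -0.0432, 0.0082]
wrist_force: [-0.7, 0.3, 0.0]
finger_gap: 0.751
gripper_force: 0.0
```

```bash
python3 -m creep '{"translation":[[1.5,-0.5,3],[0,0,3],[0,0,1.5],[0,0,0]],"spin":[0,0,0,0]}' | grep -E 'tcp|force|gap';python3 -m creep '{"translation":[[0,0,0],[0,0,0],[0,0,0],[0,0,0],[0,0,0]],"spin":[0,0,0,0,0]}' 0.2 40| grep -E 'tcp|force|gap'; python3 -m creep '{"translation":[[0,0,-4],[0,0,-15],[0,0,-30],[0,0,-40],[0,0,-15],[0,0,0]],"spin":[0,0,0,0,0,0]}' | grep -E 'tcp|force|gap'; python3 - <<'E'
from loc import *
import pickle
s=r.get_state();t=s['tcp_pos'];c=cam('wrist');save(c,'w10');pickle.dump(c,open('w10.pkl','wb'));print(t.round(4))
for z in (.0145,): 
  for o in disc(c,t+[0,0,z],t[2]+z,40,.3): print(o,(o[2]-t).round(4))
E
```

```text
tcp_pos: [0.4582, -0.0439, 0.0007]
wrist_force: [-0.6, 1.1, 0.2]
finger_gap: 0.75
gripper_force: 0.0
tcp_pos: [0.4584, -0.0438, 0.0012]
wrist_force: [-1.0, 0.5, 4.7]
finger_gap: 0.588
gripper_force: 41.0
tcp_pos: [0.4589, -0.0436, 0.1056]
wrist_force: [0.0, 0.9, -1.9]
finger_gap: 0.586
gripper_force: 42.1
[ 0.4589 -0.0436  0.1056]
('hole', array([271.6, 279.8,  48.3,  53.9]), array([ 0.4587, -0.0445,  0.1201]), array([20.4, 22. ])) [-0.0002 -0.0009  0.0145]
```

Bearing held, centred. Carrying over the pin.

```bash
python3 -m creep '{"translation":[[-15,8,0],[-18,10,0],[-18,10,0],[-18,10,0],[-18,10,0],[-18,10,0],[-18,10,0],[-12,6,0],[-7,4,0],[0,0,0]],"spin":[0,0,0,0,0,0,0,0,0,0]}' | grep -E 'tcp|rot|force|gap';python3 -m creep '{"translation":[[0,0,10],[0,0,8],[0,0,0]],"spin":[0,0,0]}' | grep -E 'tcp|rot|force|gap'
```

```text
tcp_pos: [0.5996, 0.0355, 0.1043]
eef_rot: [[-1.0, -0.009, -0.001], [-0.009, 1.0, -0.0], [0.001, -0.0, -1.0]]
wrist_force: [-0.7, -0.3, -1.0]
finger_gap: 0.583
gripper_force: 42.1
tcp_pos: [0.5984, 0.0352, 0.0857]
eef_rot: [[-1.0, -0.008, -0.002], [-0.008, 1.0, -0.0], [0.002, -0.0, -1.0]]
wrist_force: [-0.4, 0.1, -2.0]
finger_gap: 0.588
gripper_force: 42.1
```

Shift x by +1.5 mm (world) and lower; stop above the seat at TCP 0.029.

```bash
python3 -m creep '{"translation":[[-1,0,0],[0,0,5],[0,0,5],[0,0,5],[0,0,5],[0,0,0]],"spin":[0,0,0,0,0,0]}' | grep -E 'tcp|force';python3 -m creep '{"translation":[[0,0,5],[0,0,5],[0,0,5],[0,0,5],[0,0,5],[0,0,5],[0,0,3],[0,0,0]],"spin":[0,0,0,0,0,0,0,0]}' | grep -E 'tcp|force'
```

```text
tcp_pos: [0.6002, 0.0353, 0.0662]
wrist_force: [-0.3, -0.4, -1.9]
gripper_force: 42.1
tcp_pos: [0.6004, 0.0353, 0.0335]
wrist_force: [-0.3, -1.0, -2.2]
gripper_force: 42.1
```

```bash
python3 -m creep '{"translation":[[0,0,1.5],[0,0,1.5],[0,0,0]],"spin":[0,0,0]}' | grep -E 'tcp|force'; python3 -m creep '{"translation":[[0,0,1],[0,0,0.5],[0,0,0]],"spin":[0,0,0]}' | grep -E 'tcp|force'
```

```text
tcp_pos: [0.6005, 0.0354, 0.0307]
wrist_force: [-0.2, 0.6, -1.6]
gripper_force: 42.1
tcp_pos: [0.6006, 0.0354, 0.0294]
wrist_force: [0.4, 0.1, -1.3]
gripper_force: 42.2
```

```bash
python3 -m creep '{"translation":[[0,0,0],[0,0,0],[0,0,-3],[0,0,-10],[0,0,-25],[0,0,-40],[0,0,-15],[0,0,0]],"spin":[0,0,0,0,0,0,0,0]}' -0.6 | grep -E 'tcp|force|time'; python3 - <<'E'
from loc import *
import pickle
s=r.get_state(); c=cam('wrist'); save(c,'w11'); pickle.dump(c,open('w11.pkl','wb')); print(s['tcp_pos'].round(4))
for o in disc(c,(.6,.034,.043),.043,40,.25): print(o)
print(proj(c,[[.6,.0344,.064],[.6,.0344,.043]]))
g=cv2.cvtColor(c['img'],cv2.COLOR_RGB2GRAY); u=proj(c,[.6,.0344,.064])[0].astype(int)
p=g[u[1]-8:u[1]+9,u[0]-8:u[0]+9]; print(u); print(p)
E
```

```text
time_s: 26.1
tcp_pos: [0.6014, 0.0354, 0.1235]
wrist_force: [0.3, 0.1, -0.2]
gripper_force: 0.0
[0.6014 0.0354 0.1235]
('outer', array([271.4, 194.7, 108.1, 111.6]), array([0.5901, 0.0343, 0.043 ]), array([67.7, 75.4]))
('hole', array([271.4, 211.1,  28.8,  31.3]), array([0.6011, 0.0344, 0.043 ]), array([13.6, 22.7]))
('hole', array([277. , 204.6,   4.7,   8.8]), array([0.5967, 0.038 , 0.043 ]), array([1.4, 6.1]))
('hole', array([265.7, 205. ,   2.8,  16.5]), array([0.597 , 0.0307, 0.043 ]), array([ 1. , 10.7]))
[[271.38480556 219.45470849]
 [271.38893067 209.51976757]]
[271 219]
[[ 64  58  59  90  91  90  92  94  88  89  88  89  96  98  82  59  57]
 [ 60  56  84  95  91  90  92  91  93  91  89  90  88  88  89  69  55]
 [ 66  79  93  93  89  88  90  88  89  89  90  88  89  88  87  78  87]
 [ 85  99  91  89  88  89  89  87  87  87  89  84  84  84  87  87  89]
 [111  95  88  89  88  88  84  89  89  89  87  91  86  85  87  86  82]
 [108  89  88  84  87  90  87  86  91  89  87  89  85  85  90  86  95]
 [ 87  85  82  84  86  88  85  89  96  95  86  86  88  89  85  86  95]
 [ 60  82  84  82  87  88  90 109 117 116  98  86  87  83  82  84  85]
 [ 46  90  83  85  84  88 105 125 124 127 122  92  84  81  86  83  74]
 [ 42  81  85  84  85  83 109 126 124 125 127  98  82  85  81  90  68]
 [ 40  56  74  86  81  82  93 125 126 127 116  90  80  82  84  85  56]
 [ 41  38  47  83  81  80  80 103 107 109  90  81  81  83  71  59  39]
 [ 41  41  34  62  75  90  81  80  82  85  80  80  81  82  55  41  39]
 [ 60  47  40  40  53  70  68  72  69  75  73  68  65  64  41  45  51]
 [ 70  69  63  60  47  42  41  49  51  56  57  46  43  50  49  63  66]
 [ 87  73  71  74  67  67  60  53  53  56  61  60  66  67  63  72  86]
 [108 104 100  85  85  74  74  69  66  62  69  74  73  76  88 100 121]]
```

Bearing seated (hole 22.7 mm at z 0.043, pin tip inside). Next the light-coloured sleeve; the three purple lookalikes are excluded.

```bash
python3 -m creep '{"translation":[[0,0,-25],[0,0,-25],[12,-34,0],[12,-34,0],[12,-34,0],[12,-34,0],[12,-34,0]],"spin":[0,0,0,0,0,0,0]}' | grep -E 'tcp|force|time'; python3 -m creep '{"translation":[[12,-34,0],[12,-34,0],[12,-34,0],[12,-34,0],[12,-34,15],[0,0,15],[0,0,0]],"spin":[0,0,0,0,0,0,0]}' 0.1 | grep -E 'tcp|rot|force|time|gap';python3 - <<'E'
from loc import *
import pickle
s=r.get_state(); c=cam('wrist'); save(c,'w12'); pickle.dump(c,open('w12.pkl','wb')); print(s['tcp_pos'].round(4),proj(c,[.482,-.3045,.012]))
for d in (.22,.3):
  for o in disc(c,(.482,-.3045,.012),.012,40,d): print(d,o,c['img'][int(o[1][1]),int(o[1][0]+.4*o[1][2])])
E
```

```text
time_s: 27.02
tcp_pos: [0.5405, -0.1358, 0.1705]
wrist_force: [0.7, 0.3, 0.8]
gripper_force: 0.0
time_s: 27.9
tcp_pos: [0.4824, -0.3038, 0.1398]
eef_rot: [[-1.0, -0.009, -0.004], [-0.009, 1.0, 0.003], [0.004, 0.003, -1.0]]
wrist_force: [-0.0, 0.3, 0.2]
finger_gap: 0.448
gripper_force: 0.0
[ 0.4824 -0.3038  0.1398] [[271.49550995 194.77528629]]
0.22 ('outer', array([271.5, 195. ,  36.5,  37.1]), array([ 0.4822, -0.3045,  0.012 ]), array([27.2, 30.7])) [131 130 123]
0.22 ('hole', array([271.5, 194.6,  19.4,  21.9]), array([ 0.4819, -0.3045,  0.012 ]), array([15.1, 18.3])) [98 78 50]
0.3 ('outer', array([271.6, 195. ,  36.6,  38.3]), array([ 0.4822, -0.3045,  0.012 ]), array([27.4, 31.6])) [131 130 123]
0.3 ('hole', array([271.6, 194.5,  18.9,  21.3]), array([ 0.4818, -0.3045,  0.012 ]), array([14.6, 18.3])) [98 78 50]
```

```bash
python3 - <<'E'
from h import *
import pickle
print(inter(pickle.load(open('w12.pkl','rb')),(271.5,194.8),pickle.load(open('top0.pkl','rb')),(384,234.5)))
E
python3 -m creep '{"translation":[[0,0,30],[0,0,35],[0,0,35],[0,0,15],[0,0,0]],"spin":[0,0,0,0,0]}' | grep -E 'tcp|force|gap'
```

```text
(array([ 0.48152258, -0.30449083,  0.01399962]), np.float64(4.206404859117427e-05))
tcp_pos: [0.4837, -0.3047, 0.0269]
wrist_force: [0.0, -0.7, 0.9]
finger_gap: 0.451
gripper_force: 0.0
```

```bash
python3 -m creep '{"translation":[[1.5,1,6],[0,0,8],[0,0,6],[0,0,3],[0,0,0]],"spin":[0,0,0,0,0]}' | grep -E 'tcp|force|gap'
```

```text
tcp_pos: [0.4819, -0.3046, 0.004]
wrist_force: [0.1, -0.1, -0.5]
finger_gap: 0.453
gripper_force: 0.0
```

```bash
python3 -m creep '{"translation":[[0,0,0],[0,0,0],[0,0,0],[0,0,0],[0,0,0]],"spin":[0,0,0,0,0]}' 0.7 40| grep -E 'tcp|force|gap'; python3 -m creep '{"translation":[[0,0,-4],[0,0,-15],[0,0,-30],[0,0,-40],[0,0,-15],[0,0,0]],"spin":[0,0,0,0,0,0]}' | grep -E 'tcp|rot|force|gap'; python3 - <<'E'
from loc import *
import pickle
s=r.get_state();t=s['tcp_pos'];c=cam('wrist');save(c,'w13');pickle.dump(c,open('w13.pkl','wb'));print(t.round(4))
for d in (.15,.22,.3):
  for o in disc(c,t+[0,0,.008],t[2]+.008,40,d): print(o,(o[2]-t).round(4))
E
```

```text
tcp_pos: [0.4821, -0.3048, 0.0046]
wrist_force: [-2.5, 1.1, 6.2]
finger_gap: 0.32
gripper_force: 39.5
tcp_pos: [0.4827, -0.3049, 0.1092]
eef_rot: [[-1.0, -0.009, 0.002], [-0.009, 1.0, -0.001], [-0.002, -0.001, -1.0]]
wrist_force: [0.5, -0.5, -0.9]
finger_gap: 0.322
gripper_force: 39.5
[ 0.4827 -0.3049  0.1092]
('outer', array([271.7, 269.4,  67.5,  70.4]), array([ 0.4811, -0.3058,  0.1172]), array([26.6, 32.7])) [-0.0016 -0.0009  0.008 ]
('hole', array([271.8, 268.2,  27.7,  38.6]), array([ 0.4806, -0.3058,  0.1172]), array([11.9, 17.5])) [-0.0021 -0.0009  0.008 ]
('outer', array([271.7, 269.4,  67.8,  71.3]), array([ 0.4811, -0.3058,  0.1172]), array([26.6, 33. ])) [-0.0016 -0.0009  0.008 ]
('hole', array([271.5, 268.3,  27. ,  37.5]), array([ 0.4806, -0.3059,  0.1172]), array([11.8, 16.2])) [-0.0021 -0.001   0.008 ]
('outer', array([271.6, 269.2,  67.9,  71.8]), array([ 0.4811, -0.3058,  0.1172]), array([26.6, 33.1])) [-0.0016 -0.0009  0.008 ]
('hole', array([271.6, 268. ,  26.2,  36.9]), array([ 0.4805, -0.3058,  0.1172]), array([11.6, 16.2])) [-0.0022 -0.0009  0.008 ]
```

Sleeve held, underside 4.6 mm below TCP, centre at TCP. Carrying to the pin.

```bash
python3 -m creep '{"translation":[[-6,17,-10],[-12,34,-10],[-12,34,0],[-12,34,0],[-12,34,0],[-12,34,0],[-12,34,0],[-12,34,0],[0,0,0]],"spin":[0,0,0,0,0,0,0,0,0]}' | grep -E 'tcp|force|time'; python3 -m creep '{"translation":[[-12,34,0],[-10,25,0],[-6,17,10],[-2,5,10],[0,3,10],[0,0,0]],"spin":[0,0,0,0,0,0]}' | grep -E 'tcp|rot|force|time|gap'
```

```text
time_s: 31.75
tcp_pos: [0.5697, -0.0446, 0.1262]
wrist_force: [0.3, 0.3, -0.1]
gripper_force: 39.5
time_s: 32.5
tcp_pos: [0.5978, 0.0342, 0.097]
eef_rot: [[-1.0, -0.007, -0.003], [-0.007, 1.0, -0.001], [0.003, -0.001, -1.0]]
wrist_force: [-0.5, 0.0, -0.5]
finger_gap: 0.321
gripper_force: 39.5
```

```bash
python3 -m creep '{"translation":[[-2,1,5],[0,0,5],[0,0,5],[0,0,0]],"spin":[0,0,0,0]}' | grep -E 'tcp|force';python3 -m creep '{"translation":[[0,0,5],[0,0,5],[0,0,5],[0,0,5],[0,0,4],[0,0,4],[0,0,0]],"spin":[0,0,0,0,0,0,0]}' | grep -E 'tcp|force'
```

```text
tcp_pos: [0.6007, 0.0363, 0.0828]
wrist_force: [-0.8, 0.9, 0.1]
gripper_force: 39.5
tcp_pos: [0.6008, 0.0364, 0.0549]
wrist_force: [0.6, -0.2, -0.4]
gripper_force: 39.5
```

```bash
python3 -m creep '{"translation":[[0.5,-1,0],[0,0,3],[0,0,3],[0,0,0]],"spin":[0,0,0,0]}' | grep -E 'tcp|force';python3 -m creep '{"translation":[[0,0,0.5],[0,0,0.5],[0,0,0]],"spin":[0,0,0]}' | grep -E 'tcp|force'
```

```text
tcp_pos: [0.6003, 0.0354, 0.049]
wrist_force: [0.2, -0.3, -0.3]
gripper_force: 39.5
tcp_pos: [0.6006, 0.0354, 0.0483]
wrist_force: [0.7, -0.9, -0.4]
gripper_force: 39.5
```

```bash
python3 -m creep '{"translation":[[0,0,0.5],[0,0,0],[0,0,0],[0,0,0],[0,0,-5],[0,0,-20],[0,0,-35],[0,0,-20],[0,0,0]],"spin":[0,0,0,0,0,0,0,0,0]}' 0.2 | grep -E 'tcp|force|time'; python3 - <<'E'
from loc import *
import pickle
s=r.get_state(); c=cam('wrist'); save(c,'w14'); pickle.dump(c,open('w14.pkl','wb')); print(s['tcp_pos'].round(4))
for d in (.15,.25):
  for o in disc(c,(.6,.034,.055),.055,40,d): print(o)
print(proj(c,[[.6,.0344,.064],[.6,.0344,.055]]))
cv2.imwrite('pics/w14c.png',cv2.resize(c['img'][120:270,170:370,::-1],(800,600),interpolation=cv2.INTER_CUBIC))
E
```

```text
time_s: 35.88
tcp_pos: [0.602, 0.0354, 0.13]
wrist_force: [-0.4, -0.1, -0.9]
gripper_force: 0.0
[0.602  0.0354 0.13  ]
('outer', array([269. , 242.5,   2.6,  14.6]), array([0.6216, 0.0329, 0.055 ]), array([0.7, 8.1]))
('outer', array([304.3, 200.7,   4. ,   5.1]), array([0.5933, 0.055 , 0.055 ]), array([1.7, 3.7]))
('outer', array([257.6, 173.7,   3.6,   6.7]), array([0.5763, 0.0256, 0.055 ]), array([1.2, 4.6]))
('outer', array([267.9, 189.2,  99.9, 104.9]), array([0.586, 0.032, 0.055]), array([35.1, 75.4]))
('hole', array([271.9, 220.8,   2.8,   7.7]), array([0.6067, 0.0347, 0.055 ]), array([1.1, 5. ]))
('hole', array([280.8, 215. ,   3.7,  13.8]), array([0.6028, 0.0403, 0.055 ]), array([2., 9.]))
('hole', array([262. , 214.8,   3.9,  13.6]), array([0.6028, 0.0284, 0.055 ]), array([2. , 8.6]))
('hole', array([293.5, 203.5,   3.5,   6.4]), array([0.5951, 0.0482, 0.055 ]), array([0.8, 4.7]))
('hole', array([291.9, 188.6,  13.9,  19.5]), array([0.5856, 0.047 , 0.055 ]), array([ 1.7, 16. ]))
('hole', array([264.6, 199. ,  55.3,  67.4]), array([0.5924, 0.03  , 0.055 ]), array([13.1, 52. ]))
('outer', array([271.5, 191.2, 106.1, 109.1]), array([0.5873, 0.0343, 0.055 ]), array([64.5, 71.7]))
('hole', array([271.9, 220.8,   2.8,   7.7]), array([0.6067, 0.0347, 0.055 ]), array([1.1, 5. ]))
('hole', array([280.8, 215. ,   3.7,  13.8]), array([0.6028, 0.0403, 0.055 ]), array([2., 9.]))
('hole', array([262. , 214.8,   3.9,  13.6]), array([0.6028, 0.0284, 0.055 ]), array([2. , 8.6]))
[[271.5198907  214.91760261]
 [271.51305423 210.70654352]]
```

Sleeve is on the bearing, pin showing symmetrically in its hole (gaps at x 262/281). Now to the nut, keeping away from the lamp.

```bash
python3 -m creep '{"translation":[[10,0,-20],[30,0,0],[30,0,0],[30,0,0],[30,0,0],[30,0,0],[20,0,0]],"spin":[0,0,0,0,0,0,0]}' -1 | grep -E 'tcp|force|time'; python3 -m creep '{"translation":[[0,25,0],[0,25,0],[0,25,0],[0,25,0],[0,25,0],[0,22,0],[0,0,0]],"spin":[0,0,0,0,0,0,0]}' | grep -E 'tcp|rot|force|time|gap';python3 - <<'E'
from loc import *
import pickle
s=r.get_state(); c=cam('wrist'); save(c,'w15'); pickle.dump(c,open('w15.pkl','wb')); print(s['tcp_pos'].round(4),proj(c,[.422,.183,.018]))
for d in (.22,.3):
  for o in disc(c,(.422,.183,.018),.018,40,d): print(d,o)
m=cv2.morphologyEx(neutral(c,60,.25),cv2.MORPH_OPEN,np.ones((3,3),np.uint8))
cs,_=cv2.findContours(m,cv2.RETR_EXTERNAL,cv2.CHAIN_APPROX_NONE); u=proj(c,[.422,.183,.018])[0]
k=min(cs,key=lambda k:np.linalg.norm(k.reshape(-1,2).mean(0)-u) if len(k)>60 else 1e9)
h=cv2.convexHull(k); a=cv2.approxPolyDP(h,3,True).reshape(-1,2); print(a.tolist(),plane(c,a,.018)[:,:2].round(4).tolist())
E
```

```text
time_s: 36.8
tcp_pos: [0.418, 0.0337, 0.1465]
wrist_force: [0.6, 0.3, 0.4]
gripper_force: 0.0
time_s: 37.67
tcp_pos: [0.4188, 0.1821, 0.1472]
eef_rot: [[-1.0, -0.012, -0.001], [-0.012, 1.0, -0.001], [0.001, -0.001, -1.0]]
wrist_force: [-0.7, -0.5, -1.0]
finger_gap: 1.001
gripper_force: 0.0
[0.4188 0.1821 0.1472] [[274.12183222 198.21153761]]
0.22 ('outer', array([275.8, 199.1,  53.8,  55.7]), array([0.4227, 0.1843, 0.018 ]), array([39.9, 47.7]))
0.22 ('hole', array([275.9, 199.6,  20.8,  22.1]), array([0.4231, 0.1844, 0.018 ]), array([15., 18.]))
0.3 ('outer', array([275.8, 199.2,  54.2,  55.9]), array([0.4228, 0.1843, 0.018 ]), array([40.2, 48.1]))
0.3 ('hole', array([275.9, 199.8,  20.6,  21.9]), array([0.4232, 0.1844, 0.018 ]), array([14.8, 17.9]))
[[287, 172], [305, 194], [296, 220], [265, 226], [247, 206], [255, 178]] [[0.4011, 0.1926], [0.4183, 0.2071], [0.4397, 0.2007], [0.445, 0.176], [0.4286, 0.1617], [0.4061, 0.168]]
```

Nut: hole 17 mm, corners 48 mm, centre (0.423,0.185); flats' normal at 72° so the tool turns by +18.5°.

```bash
python3 - <<'E'
from h import *
import pickle
print(inter(pickle.load(open('w15.pkl','rb')),(275.8,199.4),pickle.load(open('top0.pkl','rb')),(178.2,257.8)))
E
python3 -m creep '{"translation":[[-4,3,0],[0,0,30],[0,0,35],[0,0,30],[0,0,20],[0,0,0]],"spin":[0,9,9,0.5,0,0]}' -0.3 | grep -E 'tcp|rot|force|time|gap'
```

```text
(array([0.42321321, 0.18380204, 0.01520881]), np.float64(0.0014290345040975))
time_s: 38.48
tcp_pos: [0.4226, 0.1823, 0.0318]
eef_rot: [[-0.95, 0.311, -0.002], [0.311, 0.95, -0.002], [0.001, -0.003, -1.0]]
wrist_force: [-0.0, 0.1, -0.4]
finger_gap: 0.65
gripper_force: 0.0
```

```bash
python3 -m creep '{"translation":[[0.5,2.5,6],[0,0,8],[0,0,8],[0,0,4.5],[0,0,0]],"spin":[0,0,0,0,0]}' | grep -E 'tcp|rot|force|gap'
```

```text
tcp_pos: [0.4233, 0.1862, 0.006]
eef_rot: [[-0.951, 0.309, -0.001], [0.309, 0.951, -0.0], [0.0, -0.001, -1.0]]
wrist_force: [0.5, 0.2, 0.1]
finger_gap: 0.649
gripper_force: 0.0
```

```bash
python3 -m creep '{"translation":[[0,-1,1],[0,0,0],[0,0,0]],"spin":[0,0,0]}' | grep -E 'tcp|force|gap'; python3 -m creep '{"translation":[[0,0,0],[0,0,0],[0,0,0],[0,0,0],[0,0,0]],"spin":[0,0,0,0,0]}' 0.5 40| grep -E 'tcp|force|gap'; python3 -m creep '{"translation":[[0,0,-4],[0,0,-15],[0,0,-30],[0,0,-40],[0,0,-15],[0,0,0]],"spin":[0,0,0,0,0,0]}' | grep -E 'tcp|rot|force|gap'; python3 - <<'E'
from loc import *
import pickle
s=r.get_state();t=s['tcp_pos'];c=cam('wrist');save(c,'w16');pickle.dump(c,open('w16.pkl','wb'));print(t.round(4))
for d in (.22,.3):
  for o in disc(c,t+[0,0,.013],t[2]+.013,40,d): print(o,(np.array(s['eef_rot']).T@(o[2]-t)).round(4))
E
```

```text
tcp_pos: [0.4234, 0.1854, 0.0054]
wrist_force: [0.1, 0.1, -0.2]
finger_gap: 0.648
gripper_force: 0.0
tcp_pos: [0.4234, 0.1855, 0.0058]
wrist_force: [-0.8, 0.1, 6.5]
finger_gap: 0.481
gripper_force: 40.5
tcp_pos: [0.4237, 0.186, 0.1101]
eef_rot: [[-0.951, 0.309, 0.002], [0.309, 0.951, 0.002], [-0.001, 0.002, -1.0]]
wrist_force: [-0.5, 0.6, -0.6]
finger_gap: 0.481
gripper_force: 40.7
[0.4237 0.186  0.1101]
('outer', array([271.6, 269.9, 107.7, 110.9]), array([0.4201, 0.1863, 0.1231]), array([39.9, 52.3])) [ 0.0035 -0.0008 -0.013 ]
('hole', array([271.4, 267.6,  19.8,  33.8]), array([0.4192, 0.1865, 0.1231]), array([ 8.3, 14.6])) [ 0.0044 -0.0009 -0.013 ]
('outer', array([271.6, 269.9, 107.8, 111.5]), array([0.4201, 0.1863, 0.1231]), array([39.9, 52.4])) [ 0.0035 -0.0008 -0.013 ]
('hole', array([271.3, 267.6,  19. ,  33.7]), array([0.4191, 0.1865, 0.1231]), array([ 8.2, 14.5])) [ 0.0045 -0.0009 -0.013 ]
```

```bash
python3 -m creep '{"translation":[[0,0,0],[0,0,0],[0,0,0],[0,-30,0],[0,-30,0],[0,-30,0],[0,-30,0],[0,-28,0],[0,0,0]],"spin":[-9,-9,-0.5,0,0,0,0,0,0]}' | grep -E 'tcp|rot|force'; python3 -m creep '{"translation":[[-20,0,0],[-25,0,0],[-25,0,0],[-25,0,0],[-25,0,0],[-25,0,0],[-15,0,0],[-11,0,0],[0,0,0]],"spin":[0,0,0,0,0,0,0,0,0]}' | grep -E 'tcp|rot|force'
```

```text
tcp_pos: [0.4237, 0.0352, 0.1086]
eef_rot: [[-1.0, -0.002, -0.002], [-0.002, 1.0, -0.001], [0.002, -0.001, -1.0]]
wrist_force: [0.1, 1.3, -1.4]
gripper_force: 40.7
tcp_pos: [0.5957, 0.0391, 0.109]
eef_rot: [[-1.0, -0.009, -0.0], [-0.009, 1.0, -0.0], [0.0, -0.0, -1.0]]
wrist_force: [0.7, 0.2, -1.5]
gripper_force: 40.7
```

```bash
python3 -m creep '{"translation":[[-3,-2,0],[-1.5,-2,0],[0,0,8],[0,0,8],[0,0,0]],"spin":[0,0,0,0,0]}' | grep -E 'tcp|rot|force'
```

```text
tcp_pos: [0.5991, 0.0351, 0.0921]
eef_rot: [[-1.0, -0.009, -0.002], [-0.009, 1.0, -0.0], [0.002, -0.0, -1.0]]
wrist_force: [0.3, 0.4, -1.3]
gripper_force: 40.7
```

```bash
python3 -m creep '{"translation":[[-1,0,5],[0,0,5],[0,0,5],[0,0,4],[0,0,0]],"spin":[0,0,0,0,0]}' | grep -E 'tcp|force'; python3 -m creep '{"translation":[[0,0,3],[0,0,3],[0,0,3],[0,0,2],[0,0,0]],"spin":[0,0,0,0,0]}' | grep -E 'tcp|force'
```

```text
tcp_pos: [0.6008, 0.0349, 0.0739]
wrist_force: [-0.1, -0.6, -1.6]
gripper_force: 40.7
tcp_pos: [0.601, 0.0349, 0.0631]
wrist_force: [-0.7, 0.2, -0.3]
gripper_force: 40.7
```

```bash
python3 -m creep '{"translation":[[0.5,0,1],[0,0,1],[0,0,0.5],[0,0,0]],"spin":[0,0,0,0]}' | grep -E 'tcp|force'; python3 -m creep '{"translation":[[0,0,0.5],[0,0,0.5],[0,0,0]],"spin":[0,0,0]}' | grep -E 'tcp|force'
```

```text
tcp_pos: [0.6006, 0.035, 0.0609]
wrist_force: [-0.1, -0.7, -1.6]
gripper_force: 40.7
tcp_pos: [0.6007, 0.0349, 0.0608]
wrist_force: [-2.8, 0.4, 5.8]
gripper_force: 41.5
```

Seated with contact at the expected height. Release, rise, back off, and take the last look.

```bash
python3 -m creep '{"translation":[[0,0,0],[0,0,0],[0,0,0],[0,0,-3],[0,0,-20],[0,0,-35],[0,0,-40],[0,0,0]],"spin":[0,0,0,0,0,0,0,0]}' -0.4 | grep -E 'tcp|force|gap'; python3 - <<'E'
from loc import *
c=cam('wrist');save(c,'w17')
for o in disc(c,(.6,.034,.073),.073,40,.25): print(o)
print(proj(c,[.6,.0344,.073]),r.get_state()['time_s'])
s=cam('scene'); print(proj(s,[[.6,.0344,z] for z in (.018,.073)]))
a=cv2.resize(s['img'][140:240,220:340,::-1],(400,333),interpolation=cv2.INTER_CUBIC)
b=cv2.resize(c['img'][100:266,170:370,::-1],(400,333),interpolation=cv2.INTER_CUBIC)
cv2.imwrite('pics/final.png',np.hstack([a,b]))
E
```

```text
tcp_pos: [0.6037, 0.0345, 0.1628]
wrist_force: [-0.9, -1.4, -0.6]
finger_gap: 0.699
gripper_force: 0.0
('outer', array([272.5, 181.1,  96.8,  99.7]), array([0.586 , 0.0341, 0.073 ]), array([63.2, 76. ]))
('hole', array([272.2, 202.9,  18.2,  25.1]), array([0.601 , 0.0341, 0.073 ]), array([ 1.3, 18.2]))
('hole', array([309.6, 198.8,   4.5,  11.4]), array([0.5979, 0.0591, 0.073 ]), array([2.1, 8.1]))
('hole', array([295.1, 178.4,   3.3,  15.1]), array([0.5841, 0.049 , 0.073 ]), array([0.7, 9.3]))
('hole', array([253.2, 175.9,   3.4,  21.5]), array([0.5825, 0.0214, 0.073 ]), array([ 1.6, 13.4]))
('hole', array([284.7, 172.2,   3.3,  13.8]), array([0.5799, 0.0421, 0.073 ]), array([1.4, 8. ]))
('hole', array([269.3, 167.8,   5.2,  17.4]), array([0.5771, 0.032 , 0.073 ]), array([ 1. , 12.9]))
[[272.71757135 201.57080412]] 46.95
[[283.82263794 200.87583496]
 [284.07176473 179.78362467]]
```

View pics/final.png

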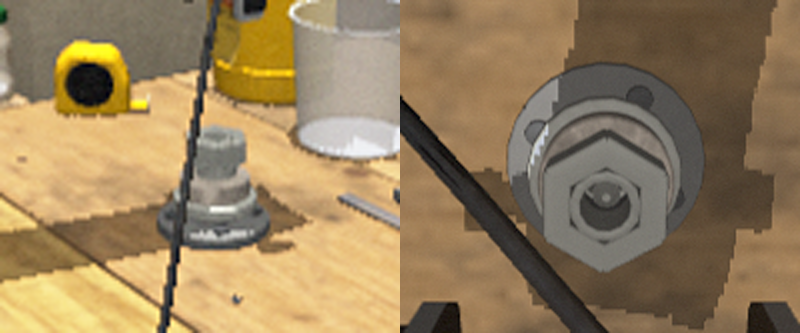

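The picture shows the full stack: washer, bearing, sleeve (hidden in the wrist view) and nut, level. The nut's hole is at crop (605,205) with the pin tip inside it. Nothing touches the gripper.

```bash
python3 - <<'E'
from bench import r
print(r.close_job())
E
```

```text
the job is handed in; nothing more can be done
None
```

The washer, bearing, sleeve and hexagon nut are threaded on the pin in that order, released and standing level in the last camera look; I handed the job in at about 47 s of the 112 s, and `close_job` gave no verdict.

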